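# Snap in a sample stub and proof-pull it

### The job

Take the steel sample stub with the tall grip out of the dark grey rack and press it upright, with no more than 25 N, into the socket of the spring-borne block until it snaps in and its flange sits on the block. Then prove that the clip holds: pull the stub straight up with slowly rising force to about 15 N (at least 12, never more than 20), keep that pull for about a second, ease off and let go, leaving the stub fully seated. Leave the low blanking plug and the things lying around where they are.

Things in the scene. Friction and masses are not known exactly. Their poses are not given: they have to be found in the camera images.
- stub: Sample stub, bare steel, about 0.1 kg, hanging loose and upright in one rack hole. Origin: centre of its flange's underside, z up the axis. Flange 24 mm across, z 0 to 4 mm; above it a round grip, diameter 16 mm, z 4 to 40 mm, with fine dark rings; below it a 7 mm shaft ending in a 14 mm bulb (flat shoulder at z -15, widest to z -17) with a tapered nose, tip at z -31 mm.
- plug: Steel blanking plug in the other rack hole (which hole is which varies): the same 24 mm flange, but above it only a low dome, top 12 mm above its origin. Origin: centre of the flange's underside. Not part of the job.
- rack: Dark grey plastic storage rack, fixed, 56 x 110 x 40 mm (x, y, z), with two through holes 16 mm in diameter on its long (y) axis, 30 mm either side of the middle. Origin: centre of its underside. The flanges rest on its top at z = 40 mm, the stub and plug are free to lift out.
- stand: The test stand, fixed: dark steel base plate 90 x 90 x 12 mm; origin at the centre of its underside. It carries the spring-borne aluminium block 50 x 50 x 38 mm, whose underside is 18 mm and whose top is 56 mm above the worktop when unloaded.
- socket_mouth (a point): Centre of the socket's mouth in the block's top face, z up; moves with the block. Round hole, diameter 16 mm, 8 mm deep through the top plate; floor 32 mm below the mouth. The stub snaps in at roughly 8 to 15 N of push, just short of home; it is home when its flange's underside rests on the top face. Then it has about 1 mm of axial play; the clip holds well past 20 N.
- block (a joint): Vertical travel of the spring-borne block on its stand in m: 0 unloaded, positive up when the block is pulled, negative when pressed; range -6 to 6 mm, spring 8 N per mm, so 15 N of pull lift it by about 1.9 mm. Readings are noisy by about as much as the wanted travel.
- vial: Small capped sample vial, 22 mm across, 52 mm tall, standing loose on the worktop; origin at the centre of its underside. Bystander.
- dish: Glass dish with lid, 59 mm across, 14 mm high, loose; origin at the centre of its underside. Bystander.
- mouse: Beige computer mouse 107 x 60 x 39 mm, loose; origin at the centre of its underside. Bystander.
- foam_pack: White pack of wipes 105 x 110 x 25 mm, loose; origin at the centre of its underside. Bystander.
- jaws (a point): Point on the socket's axis midway between the two sprung, polished steel jaws inside the block, 12 mm below the mouth. They stand 7.8 mm apart, undersides 14.2 mm below the mouth, give way sideways to the bulb's nose and close behind its shoulder.
Not all that is in view belongs to the job. There is more than one size of the stand; the job needs the larger.

How it is judged:
By the outcome, as a careful person would: the job done as asked, in the order asked, and still so for the second after the job is handed in, with the robot touching nothing.
It also fails if it takes over 51 s, if anything falls off the work surface, if the arm or the gripper's body presses on something with over 40 N, if the wrist force passes 120 N, or if a joint passes its speed limit or range.

### The arm

A 6-joint arm with a two-finger parallel gripper is mounted at the origin on a cart in front of the work surface, level with it; the furniture and walls round the work are solid. World frame = base frame: x ahead of the robot, y to its left, z up, the work surface at z = 0. Lengths are in m, angles in rad, forces in N, time in s.
With the tool pointing down it reaches from about 0.375 to 0.975 m from the base axis. Payload 3.8 kg.
Tool frame: the origin (TCP) lies midway between the tips of the shut fingers; the grasp point (between the pads) lies 19 mm behind it; z points along the fingers, y is the line along which they close (so a half turn about z gives the same grasp; the last joint's range is limited). The gripper opens to 85 mm and grips with 20 to 120 N. Pads are 22 mm wide; open, the fingers measure 114 mm over their backs; the gripper's body (76 mm by 85 mm) begins 54 mm behind the grasp point. The pads swing forward as they close: fully open they stand 13 mm farther back than shut.
Start: joints at [1.285, 0.264, 1.604, -0, 1.274, -0.037], TCP at [0.166, 0.654, 0.231] pointing down, gripper open.
Joint ranges: [-2.63, 2.63], [-0.94, 2.18], [0.31, 2.57], [-1.31, 4.45], [0, 2.66], [-2.55, 2.55]. Speed limits (rad/s): [2.57, 2.57, 3.14, 3.14, 3.14, 3.14].

### API

Orientations are given as a rotation vector (axis times angle).
In Python, from workcell import bot, cams gives the robot as it stands.
- The arm moves only by the tool play_rows, never from a script. Its argument "rows" is a list of rows, each a list of 2 entries, a list of its own where there are three numbers: the shift along the tool's x, y, z scaled (see below), then the turn, a rotation vector about the tool's x, y, z scaled (see below). A call has 1 to 20 rows; each row is the pose to reach, as a shift and turn from the pose commanded when the call began, along the tool's axes at that moment; what a row does not reach only later rows make up. The controller multiplies each number of a shift by 250 mm and each number of a turn by 45 degrees. A row lasts 1/12 s, in which the tool goes at most 41.7 mm and 7.16 degrees, less where a joint would pass 70% of its speed; a pose out of reach is approached as far as the arm can. A call with a number of a shift or a turn outside -1 to 1 is refused whole. A call with a gripper value outside its range is refused whole. "claw" is the opening, from -1 (shut) to 1 (fully open), set as the call begins (left out, the last holds). The fingers move at their own pace and stop on an object; "newtons" is the grip in N (left out, the last holds). Time passes only in rows, so rows that repeat a pose let the fingers close. It gives the time, the measured TCP pose, the force, the opening and the grip force at its end, in the units of the state.
- bot.read_state(): the state, without advancing time (a new reading comes with each control period).
- cams.read_camera(name): name is "scene" or "top" or "wrist"; returns a dict with "image" (400x640x3 uint8, red, green, blue), "K" (3x3 intrinsics, pixels), "k1" (the pictures are not rectified: a ray, as slopes to the right and down, at radius r is drawn at 1 + k1 r^2 times it, then the intrinsics apply), "T" (4x4, takes a point from camera to world coordinates); the wrist camera has in their place "mount" (4x4, takes a point from camera to tool coordinates, whose origin is the TCP and whose axes are the flange's). Camera axes: x right, y down, z forward; pixel columns grow to the right and rows downward; lengths in m; the calibration is good to about 2 mm. A picture is of the moment at which its call begins: read the wrist's pose just before it. There is no depth.
- bot.finish_job(): hands the job in; it is judged then, once.
The state is a dict: "time": time; "q": joint angles; "joint_vel": joint speeds; "joint_torque": joint torques, N m; "tool_pos": TCP position; "tcp_rot": TCP orientation; "wrist_force": force on the tool from outside, world axes, zero at the start; "torque": the same for the moment, N m; "width": opening from 0.0 (shut) to 1.0 (fully open); "grip_force": force on a finger pad.
Only numpy, scipy, OpenCV 4.12 (cv2) and the standard library are available. Lean on these libraries where they do the work, as an engineer would, in place of code of your own. Each camera call takes 0.05 s, during which the arm holds its last target. There are 200 camera calls.

## Working session

There is one attempt and no reset: what is moved stays moved. The work goes in short steps, Python scripts to look and compute and a tool call to move; the robot and the scene stay as the last step left them, time stands still between calls to the robot, and variables do not carry over. Pictures are saved under pics/ and viewed, at most 10 in all, crops included, and the job is handed in when it is done.

Besides the shell and the picture viewer there is one more tool, called after ">>>" as name([rows], argument=value, ...), one row to a line, values as JSON. play_rows: Moves the arm, as the interface text tells. Its arguments: {"type":"object","properties":{"rows":{"type":"array","items":{"type":"array"}},"claw":{"type":"number"},"newtons":{"type":"number"}},"required":["rows"]}

```bash
mkdir -p pics; ls
cat > h.py <<'E'
import numpy as np, cv2
from scipy.spatial.transform import Rotation as R
from workcell import bot, cams
def snap(n,f=None):
    s=bot.read_state(); c=cams.read_camera(n)
    if 'T' not in c:
        M=np.eye(4);M[:3,:3]=R.from_rotvec(s['tcp_rot']).as_matrix();M[:3,3]=s['tool_pos'];c['T']=M@c['mount']
    if f: cv2.imwrite('pics/'+f,c['image'][:,:,::-1])
    return c
def ray(c,u,v):
    K=c['K'];d=np.array([(u-K[0,2])/K[0,0],(v-K[1,2])/K[1,1]]);p=d.copy()
    for _ in range(30): p=d/(1+c['k1']*(p@p))
    return c['T'][:3,:3]@np.array([*p,1]),c['T'][:3,3]
def atz(c,u,v,z):
    d,o=ray(c,u,v);return o+d*(z-o[2])/d[2]
def proj(c,P):
    p=np.linalg.inv(c['T'])@np.array([*P,1]);x=p[:2]/p[2];x=x*(1+c['k1']*(x@x))
    return c['K'][:2,:2]@x+c['K'][:2,2]
E
python3 - <<'E'
from h import *
np.set_printoptions(precision=4,suppress=True)
print(bot.read_state())
for n in('scene','top','wrist'):
    c=snap(n,n+'0.png');print(n,c['K'].tolist(),c['k1'],c['T'].round(3).tolist())
    np.save(n+'0',c,allow_pickle=True)
E
```

```text
pics
{'time': 0.0, 'q': array([ 1.2851,  0.2647,  1.6054,  0.    ,  1.2737, -0.0369]), 'joint_vel': array([ 0.0004,  0.0008, -0.0013, -0.0008, -0.0003,  0.0005]), 'joint_torque': array([ -0.001 , -51.5098, -36.7328,  -0.0002,   0.0125,   0.    ]), 'tool_pos': array([0.166 , 0.6535, 0.23  ]), 'tcp_rot': array([-0.3898, -3.1169,  0.0035]), 'wrist_force': array([-0.3162, -1.0096,  0.4546]), 'torque': array([-0.0129, -0.0206, -0.056 ]), 'grip_force': 0.0, 'width': 0.9993153615164653}
scene [[498.12348828469993, 0.0, 314.93461089524385], [0.0, 498.12348828469993, 202.82709793369477], [0.0, 0.0, 1.0]] -0.08733474086598421 [[0.681, -0.389, 0.621, -0.157], [-0.733, -0.37, 0.571, -0.223], [0.008, -0.844, -0.537, 0.624], [0.0, 0.0, 0.0, 1.0]]
top [[400.00576379326685, 0.0, 310.54336673655985], [0.0, 400.00576379326685, 198.33360770249584], [0.0, 0.0, 1.0]] -0.07630349820120133 [[-0.011, -0.986, 0.166, 0.324], [-1.0, 0.011, -0.006, 0.379], [0.005, -0.166, -0.986, 0.999], [0.0, 0.0, 0.0, 1.0]]
wrist [[281.38538489739386, 0.0, 318.480364435144], [0.0, 281.38538489739386, 199.16832600311605], [0.0, 0.0, 1.0]] -0.019148826835810994 [[0.247, 0.925, 0.288, 0.093], [0.969, -0.235, -0.076, 0.674], [-0.003, 0.298, -0.954, 0.373], [0.0, 0.0, 0.0, 1.0]]
```

View pics/top0.png

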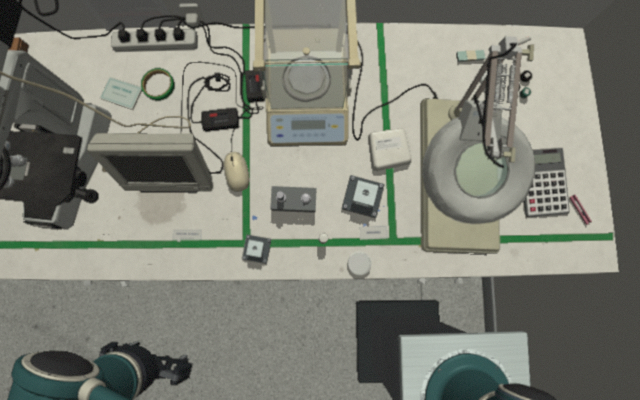

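View pics/scene0.png

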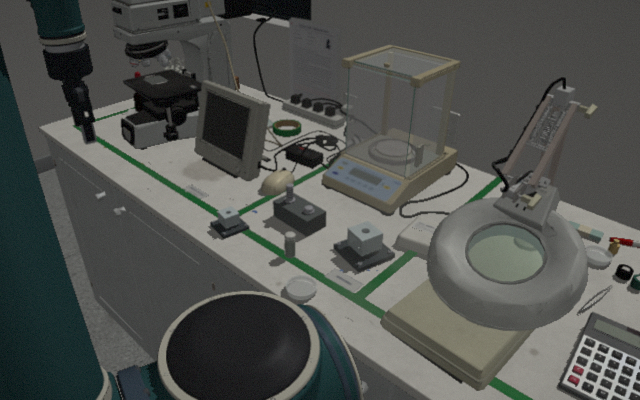

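Top view: the rack is at (294,199) with the tall stub in its left hole (280,197) and the plug at (307,200). The larger stand is at (363,196), the small one at (256,250), the vial at (323,240), the dish at (358,264) and the mouse at (236,170).

Run:
```python
from h import *
np.set_printoptions(precision=4,suppress=True)
t=np.load('top0.npy',allow_pickle=True).item();s=np.load('scene0.npy',allow_pickle=True).item()
for n,u,v,z in [('rackA',273,188,.04),('rackB',316,188,.04),('rackC',316,211,.04),('rackD',272,211,.04),('sock',364,194,.056),('stub',280,195,.08),('plug',307,199,.05),('vial',323,238,.05)]: print(n,atz(t,u,v,z))
print('scene stub',atz(s,289,185,.08),'sock',atz(s,365,232,.056))
a=cv2.resize(t['image'][150:280,230:400],None,fx=4.6,fy=4.6,interpolation=cv2.INTER_CUBIC)[:598]
cv2.imwrite('pics/topc.png',a[:,:,::-1])
st=bot.read_state();print(R.from_rotvec(st['tcp_rot']).as_matrix())
```

```text
rackA [0.5124 0.464  0.04  ]
rackB [0.5113 0.3589 0.04  ]
rackC [0.4546 0.3597 0.04  ]
rackD [0.4558 0.4661 0.04  ]
sock [0.4923 0.2443 0.056 ]
stub [0.4877 0.444  0.08  ]
plug [0.4826 0.3812 0.05  ]
vial [0.3886 0.3442 0.05  ]
scene stub [0.4865 0.445  0.08  ] sock [0.49   0.2386 0.056 ]
[[-0.9692  0.2462 -0.0005]
 [ 0.2462  0.9692 -0.0017]
 [ 0.0001 -0.0018 -1.    ]]
```

View pics/topc.png

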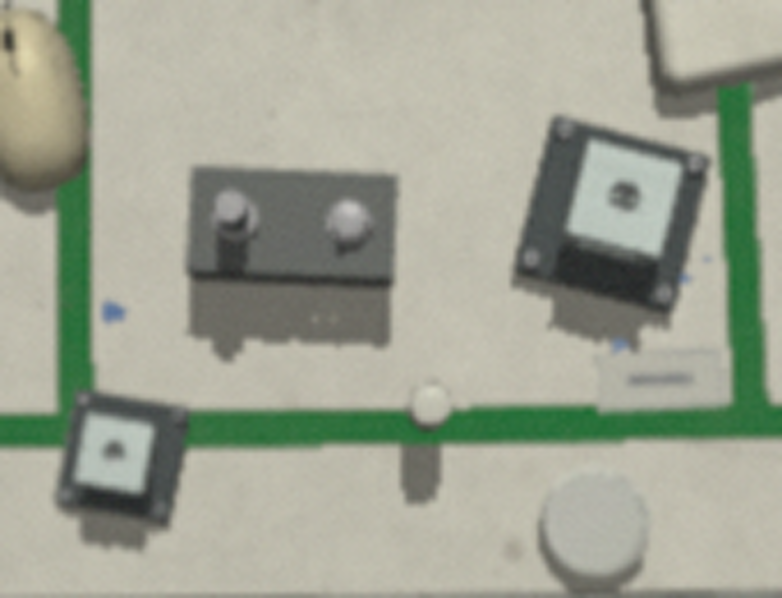

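View pics/wrist0.png

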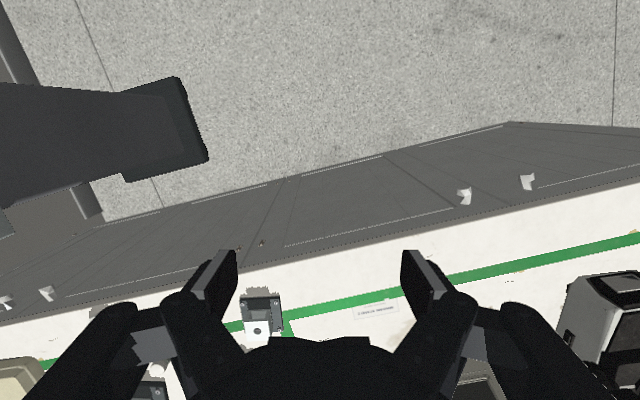

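Crop of the top view: the stub's top is at about (280.4,194.6) and the socket at (365.9,192.6) in full-image pixels. The wrist view shows only the bench edge. Before moving I'll check how close the monitor and the lamp are.

Run:
```python
from h import *
np.set_printoptions(precision=3,suppress=True)
t=np.load('top0.npy',allow_pickle=True).item();s=np.load('scene0.npy',allow_pickle=True).item()
def tri(a,b):
    d1,o1=ray(t,*a);d2,o2=ray(s,*b);A=np.c_[d1,-d2];k=np.linalg.lstsq(A,o2-o1,rcond=None)[0]
    p,q=o1+k[0]*d1,o2+k[1]*d2;return (p+q)/2,np.linalg.norm(p-q)
for n,a,b in [('lens',(482,170),(507,252)),('monitor right front top',(201,134),(270,100)),('balance front corner top',(264,66),(347,46)),('balance2',(352,66),(412,73)),('stubtop',(280.4,194.6),(289,184.5)),('sock',(365.9,192.6),(365,232))]: print(n,*tri(a,b))
print(atz(t,365.9,192.6,.056),atz(t,280.4,194.6,.08))
# target relative to start: yaw so tool y = +x ; waypoints
Rm=R.from_rotvec(bot.read_state()['tcp_rot']).as_matrix();p=bot.read_state()['tool_pos']
for w in [(.35,.47,.23),(.487,.445,.19)]: print(Rm.T@(np.array(w)-p)/.25)
Rt=np.array([[0,1,0],[1,0,0],[0,0,-1.]]);print((R.from_matrix(Rm.T@Rt)).as_rotvec()/(np.pi/4))
```

```text
lens [ 0.534 -0.021  0.12 ] 0.00036075040189460344
monitor right front top [0.593 0.605 0.202] 0.011682206073912666
balance front corner top [0.676 0.455 0.341] 0.0009890879989431546
balance2 [0.688 0.294 0.315] 0.000752262550938545
stubtop [0.487 0.444 0.082] 0.0027398364541803013
sock [0.495 0.24  0.053] 0.003200175065221393
[0.496 0.24  0.056] [0.489 0.443 0.08 ]
[-0.894 -0.531  0.002]
[-1.45  -0.492  0.162]
[-0.002  0.001  1.683]
```

>>> play_rows([
  [[-0.9, -0.5, 0], [0, 0, 1]],
  [[-0.9, -0.5, 0], [0, 0, 1]],
  [[-0.9, -0.5, 0], [0, 0, 1]],
  [[-0.9, -0.5, 0], [0, 0, 1]],
  [[-0.9, -0.5, 0], [0, 0, 1]],
  [[-0.9, -0.5, 0], [0, 0, 1]],
  [[-0.9, -0.5, 0], [0, 0, 1]],
  [[-0.9, -0.5, 0], [0, 0, 1]],
  [[-0.9, -0.5, 0], [0, 0, 1]],
], claw=1)

```text
time: 0.9
tool_pos: [0.3535, 0.4775, 0.2311]
tcp_rot: [-1.553, -2.73, 0.0]
wrist_force: [0.2, 0.5, -0.6]
width: 0.999
grip_force: 0.0
```

Run:
```python
from h import *
np.set_printoptions(precision=4,suppress=True)
s=bot.read_state();Rm=R.from_rotvec(s['tcp_rot']).as_matrix();p=s['tool_pos'];print(s['time'],p,s['q'])
for w in [(.487,.444,.17)]: print(Rm.T@(np.array(w)-p)/.25)
Rt=np.array([[0,1,0],[1,0,0],[0,0,-1.]]);print((R.from_matrix(Rm.T@Rt)).as_rotvec()/(np.pi/4))
```

```text
0.9 [0.3535 0.4775 0.2311] [0.8911 0.1125 1.7827 0.0009 1.2467 0.3543]
[-0.3882  0.3906  0.2438]
[-0.0009 -0.0007  0.683 ]
```

>>> play_rows([
  [[-0.39, 0.39, 0.24], [0, 0, 0.683]],
  [[-0.39, 0.39, 0.24], [0, 0, 0.683]],
  [[-0.39, 0.39, 0.24], [0, 0, 0.683]],
  [[-0.39, 0.39, 0.24], [0, 0, 0.683]],
  [[-0.39, 0.39, 0.24], [0, 0, 0.683]],
  [[-0.39, 0.39, 0.24], [0, 0, 0.683]],
  [[-0.39, 0.39, 0.24], [0, 0, 0.683]],
  [[-0.39, 0.39, 0.24], [0, 0, 0.683]],
])

```text
time: 1.57
tool_pos: [0.486, 0.4452, 0.1716]
tcp_rot: [-2.217, -2.226, -0.001]
wrist_force: [-0.2, 0.4, -0.5]
width: 0.999
grip_force: 0.0
```

Run:
```python
from h import *
np.set_printoptions(precision=4,suppress=True)
s=bot.read_state();print(s['time'],s['tool_pos'],s['tcp_rot'],s['q'],s['wrist_force'])
c=snap('wrist','w1.png');np.save('w1',c,allow_pickle=True)
for P in [(.488,.444,.08),(.488,.444,.044),(.496,.24,.056)]: print(proj(c,P))
```

```text
1.5667 [0.486  0.4452 0.1716] [-2.2167 -2.2256 -0.0007] [0.7036 0.2749 1.7026 0.0005 1.1637 0.6994] [-0.1505  0.4074 -0.4575]
[319.4347 204.3583]
[319.3197 192.9981]
[325.4077 361.2389]
```

View pics/w1.png

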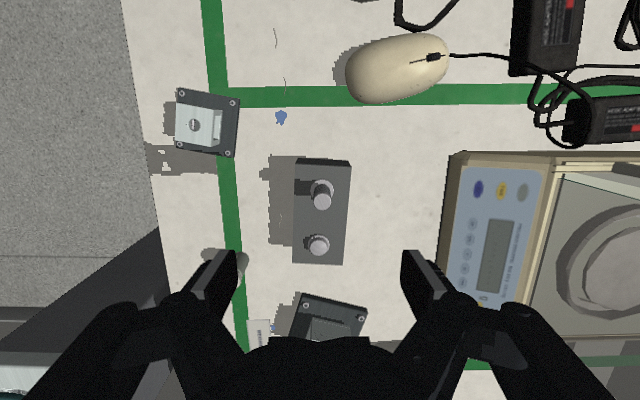

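Wrist view: the stub's grip top is at about (322,201) and the plug at (318,245). The larger stand is partly visible at the bottom (330,320). I'll go lower for a closer measurement.

>>> play_rows([
  [[0.003, 0.016, 0.14], [0, 0, 0]],
  [[0.003, 0.016, 0.26], [0, 0, 0]],
  [[0.003, 0.016, 0.26], [0, 0, 0]],
  [[0.003, 0.016, 0.26], [0, 0, 0]],
])

```text
time: 1.95
tool_pos: [0.4888, 0.4438, 0.1047]
tcp_rot: [-2.219, -2.223, 0.007]
wrist_force: [-0.0, -0.5, 1.0]
width: 1.002
grip_force: 0.0
```

Run:
```python
from h import *
np.set_printoptions(precision=4,suppress=True)
s=bot.read_state();print(s['time'],s['tool_pos'],s['tcp_rot'])
c=snap('wrist');np.save('w2',c,allow_pickle=True)
for P in [(.490,.446,.08),(.490,.446,.044),(.490,.386,.052)]: print(proj(c,P))
a=cv2.resize(c['image'][150:350,220:420],None,fx=3,fy=3,interpolation=cv2.INTER_CUBIC)
cv2.imwrite('pics/w2c.png',a[:,:,::-1])
```

```text
1.95 [0.4888 0.4438 0.1047] [-2.2187 -2.2234  0.0073]
[318.5829 231.8724]
[318.7392 212.6097]
[318.6062 285.5754]
```

View pics/w2c.png

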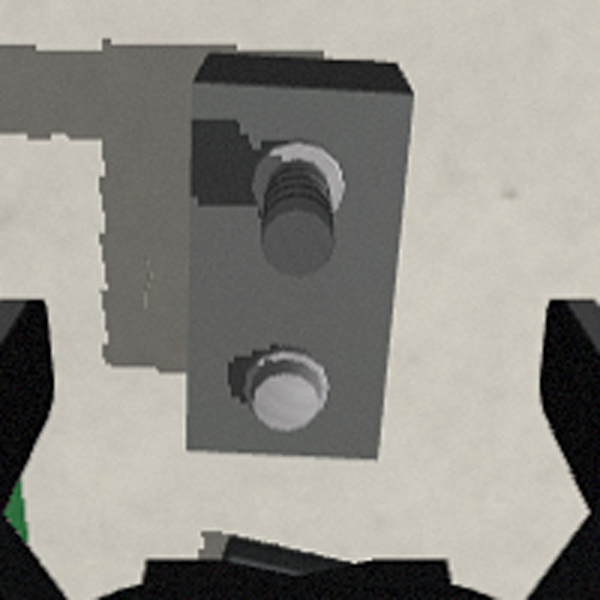

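Close wrist view: the stub's top is at (319.3,230) and its flange at (319.3,212), so the stub is at about (0.4905, 0.447). I'll descend and check.

>>> play_rows([
  [[0.006, 0, 0.08], [0, 0, 0]],
  [[0.006, 0, 0.16], [0, 0, 0]],
  [[0.006, 0, 0.18], [0, 0, 0]],
  [[0.006, 0, 0.18], [0, 0, 0]],
  [[0.006, 0, 0.18], [0, 0, 0]],
  [[0.006, 0, 0.18], [0, 0, 0]],
])

```text
time: 2.5
tool_pos: [0.4923, 0.4471, 0.0637]
tcp_rot: [2.221, 2.222, 0.005]
wrist_force: [0.6, 0.7, 0.5]
width: 1.0
grip_force: 0.0
```

Run:
```python
from h import *
np.set_printoptions(precision=4,suppress=True)
s=bot.read_state();print(s['time'],s['tool_pos'],s['tcp_rot'])
c=snap('wrist');print(proj(c,(.4905,.447,.08)))
print(bot.read_state()['tool_pos'])
a=cv2.resize(c['image'][200:350,220:420],None,fx=3,fy=3,interpolation=cv2.INTER_CUBIC)
cv2.imwrite('pics/w3c.png',a[:,:,::-1])
```

```text
2.5 [0.4923 0.4471 0.0637] [2.2209 2.2216 0.0054]
[312.6783 268.6818]
[0.4924 0.447  0.0636]
```

View pics/w3c.png

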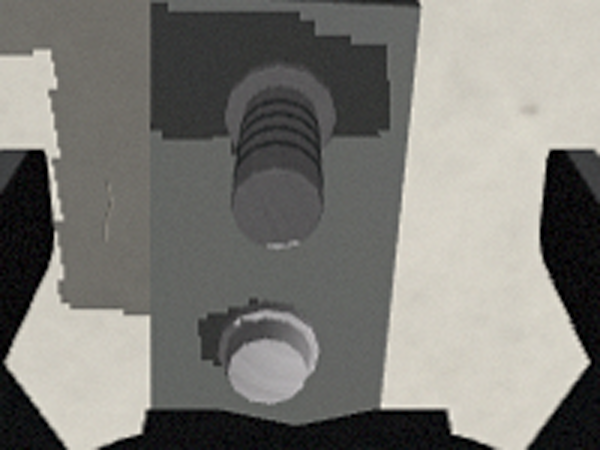

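The stub's top is at (312.3,269.3), within 1 px of the prediction. Next I descend and grip.

>>> play_rows([
  [[0, -0.008, 0.03], [0, 0, 0]],
  [[0, -0.008, 0.063], [0, 0, 0]],
  [[0, -0.008, 0.063], [0, 0, 0]],
  [[0, -0.008, 0.063], [0, 0, 0]],
  [[0, -0.008, 0.063], [0, 0, 0]],
])

```text
time: 2.97
tool_pos: [0.4889, 0.4457, 0.045]
tcp_rot: [-2.221, -2.222, 0.001]
wrist_force: [-0.7, 0.5, 0.1]
width: 0.998
grip_force: 0.0
```

>>> play_rows([
  [[0, 0, 0], [0, 0, 0]],
  [[0, 0, 0], [0, 0, 0]],
  [[0, 0, 0], [0, 0, 0]],
  [[0, 0, 0], [0, 0, 0]],
  [[0, 0, 0], [0, 0, 0]],
  [[0, 0, 0], [0, 0, 0]],
  [[0, 0, 0], [0, 0, 0]],
  [[0, 0, 0], [0, 0, 0]],
], claw=-1, newtons=80)

```text
time: 3.63
tool_pos: [0.4894, 0.4461, 0.0459]
tcp_rot: [2.221, 2.222, 0.001]
wrist_force: [0.7, -0.1, 2.9]
width: 0.167
grip_force: 77.9
```

>>> play_rows([
  [[0, 0, -0.04], [0, 0, 0]],
  [[0, 0, -0.16], [0, 0, 0]],
  [[0, 0, -0.28], [0, 0, 0]],
  [[0, 0, -0.28], [0, 0, 0]],
  [[-0.1, 0.01, -0.28], [0, 0, 0]],
  [[-0.25, 0.024, -0.28], [0, 0, 0]],
  [[-0.4, 0.024, -0.28], [0, 0, 0]],
  [[-0.55, 0.024, -0.28], [0, 0, 0]],
  [[-0.7, 0.024, -0.28], [0, 0, 0]],
  [[-0.85, 0.024, -0.28], [0, 0, 0]],
  [[-0.95, 0.024, -0.28], [0, 0, 0]],
  [[-0.99, 0.024, -0.28], [0, 0, 0]],
  [[-0.99, 0.024, -0.28], [0, 0, 0]],
  [[-0.99, 0.024, -0.28], [0, 0, 0]],
  [[-0.99, 0.024, -0.28], [0, 0, 0]],
])

```text
time: 4.88
tool_pos: [0.4955, 0.1997, 0.1159]
tcp_rot: [-2.221, -2.222, -0.002]
wrist_force: [0.0, 1.2, -1.4]
width: 0.161
grip_force: 79.0
```

Run:
```python
from h import *
np.set_printoptions(precision=4,suppress=True)
s=bot.read_state();print(s['time'],s['tool_pos'],s['tcp_rot'],s['wrist_force'],s['q'])
c=snap('wrist');np.save('w4',c,allow_pickle=True)
print(bot.read_state()['tool_pos'],proj(c,(.496,.243,.056)))
p=s['tool_pos'];print(proj(c,p),proj(c,p-[0,0,.037]))
a=cv2.resize(c['image'][90:340,220:420],None,fx=2.4,fy=2.4,interpolation=cv2.INTER_CUBIC)
cv2.imwrite('pics/w4c.png',a[:,:,::-1])
```

```text
4.8833 [0.4955 0.1997 0.1159] [-2.2207 -2.2219 -0.0018] [ 0.0014  1.1553 -1.3538] [0.336  0.1011 2.0207 0.0008 1.0189 0.335 ]
[0.4955 0.1999 0.1158] [317.3918 159.9315]
[316.3895 253.2832] [316.7345 227.5937]
```

View pics/w4c.png

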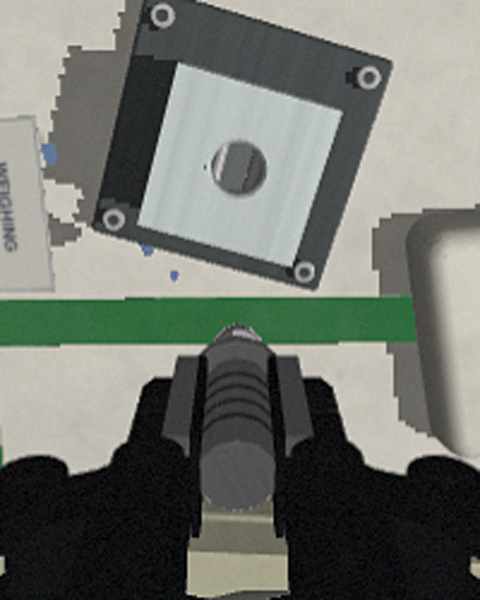

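Wrist view: the socket mouth is at about (319.6,160) and the held stub's top at about (318.8,287.5). I'll refine both numerically.

Run:
```python
from h import *
np.set_printoptions(precision=4,suppress=True)
c=np.load('w4.npy',allow_pickle=True).item();im=c['image'];g=cv2.cvtColor(im,cv2.COLOR_RGB2GRAY)
# block top face mask: flood fill from bright face
m=np.zeros((402,642),np.uint8);g2=cv2.medianBlur(g,3);seed=(300,165)
cv2.floodFill(g2.copy(),m,seed,255,25,25,4|cv2.FLOODFILL_FIXED_RANGE|cv2.FLOODFILL_MASK_ONLY|(255<<8))
m=m[1:-1,1:-1];cs,h=cv2.findContours(m,cv2.RETR_CCOMP,cv2.CHAIN_APPROX_NONE)
o=max(range(len(cs)),key=lambda i:cv2.contourArea(cs[i]));r=cv2.minAreaRect(cs[o]);print('face',cv2.contourArea(cs[o]),r)
for i in range(len(cs)):
    if h[0][i][3]==o and cv2.contourArea(cs[i])>100:
        e=cv2.fitEllipse(cs[i]);print('hole',e,atz(c,*e[0],.056))
print('face ctr',atz(c,*r[0],.056))
# stub top
m=np.zeros((402,642),np.uint8)
cv2.floodFill(g2.copy(),m,(318,290),255,9,9,4|cv2.FLOODFILL_FIXED_RANGE|cv2.FLOODFILL_MASK_ONLY|(255<<8))
m=m[1:-1,1:-1];cs,_=cv2.findContours(m,0,1);k=max(cs,key=cv2.contourArea);e=cv2.fitEllipse(k);print('top',cv2.contourArea(k),e,cv2.boundingRect(k))
for uv in (e[0],(318.75,287.5)): print('stub',atz(c,*uv,.1158+.0341))
print([proj(c,(.4955+dx,.2,.1499)) for dx in(-.008,0,.008)])
print([proj(c,(.4955,.2+dy,.1499)) for dy in(-.008,.008)])
print(g[262:312:2,318],g[285,296:342])
# flange/nose: profile
print(g[215:250,318])
```

```text
face 4591.5 ((318.38677978515625, 158.89622497558594), (70.74069213867188, 69.09236145019531), 15.945395469665527)
hole ((320.5986328125, 160.2498779296875), (20.711793899536133, 25.444494247436523), 14.884486198425293) [0.4983 0.2428 0.056 ]
face ctr [0.4967 0.2438 0.056 ]
top 692.0 ((318.420654296875, 287.7113952636719), (28.874300003051758, 30.798542022705078), 86.01119995117188) (304, 273, 30, 30)
stub [0.4967 0.2006 0.1499]
stub [0.4968 0.2007 0.1499]
[array([298.1326, 288.8191]), array([315.7956, 288.8158]), array([333.4588, 288.7989])]
[array([315.8534, 303.6406]), array([315.7358, 273.3934])]
[ 32  63  63  65  65  65  90  84  82  81  86  80  79  85  82  82  83  80
  83  82  98 116 141 106 106] [15 19 20 21 21 16 14 56 86 84 84 85 83 82 84 80 80 83 85 85 88 82 80 81
 83 84 82 83 83 85 80 78 79 81 84 82 81 88 65 17 13 23 17 20 20 15]
[ 85  85  84  85  85  86  85  84  80  75  61  80 119 166 138  58  70  84
  87  82  80  83  83  79  70  66  62  65  65  58  42  55  63  70  61]
```

>>> play_rows([
  [[0.08, 0.003, 0], [0, 0, 0]],
  [[0.15, 0.003, 0], [0, 0, 0]],
  [[0.17, 0.003, 0], [0, 0, 0]],
  [[0.17, 0.003, 0.03], [0, 0, 0]],
  [[0.17, 0.003, 0.06], [0, 0, 0]],
  [[0.17, 0.003, 0.07], [0, 0, 0]],
  [[0.17, 0.003, 0.07], [0, 0, 0]],
  [[0.17, 0.003, 0.07], [0, 0, 0]],
  [[0.17, 0.003, 0.07], [0, 0, 0]],
])

```text
time: 5.68
tool_pos: [0.496, 0.2405, 0.098]
tcp_rot: [2.222, 2.221, -0.0]
wrist_force: [-0.2, 0.1, -1.7]
width: 0.167
grip_force: 79.0
```

Run:
```python
from h import *
np.set_printoptions(precision=4,suppress=True)
s=bot.read_state();print(s['time'],s['tool_pos'],s['tcp_rot'],s['wrist_force'],s['torque'])
c=snap('wrist');s=bot.read_state();print(s['tool_pos'],s['wrist_force'])
c2=snap('scene');
a=cv2.resize(c['image'][150:350,240:400],None,fx=2.5,fy=2.5,interpolation=cv2.INTER_CUBIC)
b=cv2.resize(c2['image'][180:280,330:410],None,fx=5,fy=5,interpolation=cv2.INTER_CUBIC)
cv2.imwrite('pics/w5.png',np.hstack([a,b])[:,:,::-1])
```

```text
5.6833 [0.496  0.2405 0.098 ] [ 2.222   2.2209 -0.0004] [-0.1973  0.1482 -1.7132] [ 0.0959  0.0447 -0.036 ]
[0.4962 0.2406 0.0982] [-0.3721 -1.0159 -1.2537]
```

View pics/w5.png

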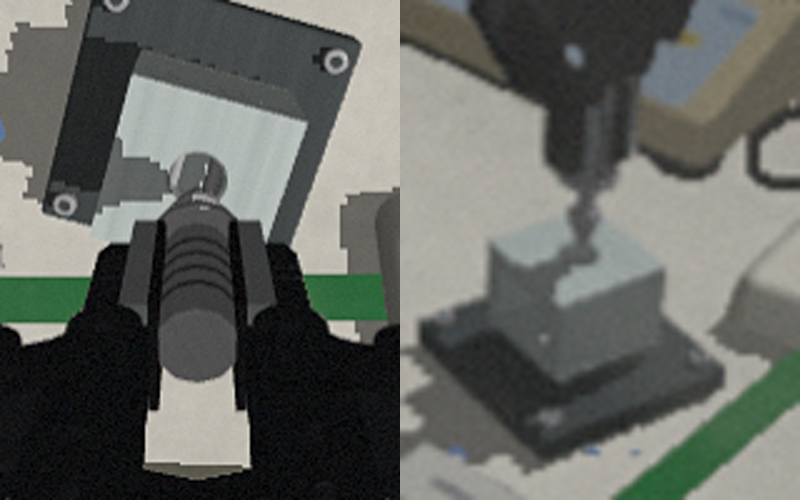

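Both views show the nose just short of the mouth and the hole roughly aligned (hole at about (319,221), stub top at (319,288)). I'll put numbers on the offset.

Run:
```python
from h import *
np.set_printoptions(precision=4,suppress=True)
c=snap('wrist');s=bot.read_state();print(s['time'],s['tool_pos'])
for n,uv in [('hole c',(319.6,221.4))]: print(n,atz(c,*uv,.056))
print('hole top edge',atz(c,319.4,210.2,.056),'left',atz(c,308.4,221,.056),'right',atz(c,330.8,221,.056))
print('stub',atz(c,319.1,288,.098+.0341))
g=cv2.cvtColor(c['image'],cv2.COLOR_RGB2GRAY);print(g[200:240,319]);print(g[219,300:340])
```

```text
5.8333 [0.4963 0.2408 0.0984]
hole c [0.4983 0.2431 0.056 ]
hole top edge [0.4982 0.2516 0.056 ] left [0.4904 0.2434 0.056 ] right [0.5062 0.2434 0.056 ]
stub [0.4977 0.2413 0.1321]
[182 183 181 182 180 180 181 180 179 183 168 116  94  99  98  95  98  99
  97  96  98  92 136 196 170  72  66 113 160 145  73  66  79  83  79  81
  82  81  84  73]
[ 95  93  95 100  97  92  82 103 139 163 174 131  92  95  98  96  96  98
  95  96  96  95  77  75  80  83  76  72  81  95 181 183 182 183 181 181
 180 175 177 176]
```

>>> play_rows([
  [[0.007, 0.0015, 0], [0, 0, 0]],
  [[0.007, 0.0015, 0], [0, 0, 0]],
  [[0.007, 0.0015, 0.01], [0, 0, 0]],
  [[0.007, 0.0015, 0.02], [0, 0, 0]],
  [[0.007, 0.0015, 0.03], [0, 0, 0]],
  [[0.007, 0.0015, 0.04], [0, 0, 0]],
  [[0.007, 0.0015, 0.05], [0, 0, 0]],
  [[0.007, 0.0015, 0.05], [0, 0, 0]],
  [[0.007, 0.0015, 0.05], [0, 0, 0]],
])

```text
time: 6.58
tool_pos: [0.496, 0.2426, 0.0851]
tcp_rot: [-2.221, -2.221, 0.001]
wrist_force: [0.7, 0.5, -0.8]
width: 0.162
grip_force: 79.0
```

>>> play_rows([
  [[0, 0, 0.006], [0, 0, 0]],
  [[0, 0, 0.012], [0, 0, 0]],
  [[0, 0, 0.018], [0, 0, 0]],
  [[0, 0, 0.024], [0, 0, 0]],
  [[0, 0, 0.024], [0, 0, 0]],
])

```text
time: 7.0
tool_pos: [0.496, 0.2426, 0.0791]
tcp_rot: [-2.221, -2.221, 0.001]
wrist_force: [0.3, -0.2, -1.4]
width: 0.161
grip_force: 79.0
```

>>> play_rows([
  [[0, 0, 0.004], [0, 0, 0]],
  [[0, 0, 0.008], [0, 0, 0]],
  [[0, 0, 0.012], [0, 0, 0]],
  [[0, 0, 0.016], [0, 0, 0]],
  [[0, 0, 0.02], [0, 0, 0]],
  [[0, 0, 0.024], [0, 0, 0]],
  [[0, 0, 0.028], [0, 0, 0]],
  [[0, 0, 0.028], [0, 0, 0]],
])

```text
time: 7.67
tool_pos: [0.4964, 0.2432, 0.0733]
tcp_rot: [-2.221, -2.221, -0.001]
wrist_force: [-4.0, 1.1, 5.5]
width: 0.162
grip_force: 79.9
```

>>> play_rows([
  [[0, 0, 0.004], [0, 0, 0]],
  [[0, 0, 0.008], [0, 0, 0]],
  [[0, 0, 0.012], [0, 0, 0]],
  [[0, 0, 0.016], [0, 0, 0]],
  [[0, 0, 0.016], [0, 0, 0]],
])

```text
time: 8.08
tool_pos: [0.4969, 0.243, 0.0702]
tcp_rot: [2.221, 2.221, 0.001]
wrist_force: [-4.7, -1.2, 10.0]
width: 0.165
grip_force: 80.4
```

>>> play_rows([
  [[0, 0, 0.003], [0, 0, 0]],
  [[0, 0, 0.006], [0, 0, 0]],
  [[0, 0, 0.008], [0, 0, 0]],
  [[0, 0, 0.008], [0, 0, 0]],
])

```text
time: 8.42
tool_pos: [0.497, 0.243, 0.0684]
tcp_rot: [2.221, 2.221, 0.002]
wrist_force: [-4.4, -1.3, 10.0]
width: 0.167
grip_force: 80.5
```

>>> play_rows([
  [[0, -0.0015, 0], [0, 0, 0]],
  [[0, -0.003, 0], [0, 0, 0]],
  [[0, -0.003, 0], [0, 0, 0]],
  [[0, -0.003, 0], [0, 0, 0]],
])

```text
time: 8.75
tool_pos: [0.4968, 0.2431, 0.0685]
tcp_rot: [2.22, 2.221, 0.004]
wrist_force: [-3.9, -0.7, 9.4]
width: 0.163
grip_force: 80.5
```

>>> play_rows([
  [[0, 0, 0.003], [0, 0, 0]],
  [[0, 0, 0.006], [0, 0, 0]],
  [[0, 0, 0.006], [0, 0, 0]],
  [[0, 0, 0.006], [0, 0, 0]],
])

```text
time: 9.08
tool_pos: [0.4966, 0.2433, 0.0658]
tcp_rot: [2.221, 2.221, 0.004]
wrist_force: [-0.6, 1.5, 0.8]
width: 0.168
grip_force: 79.5
```

>>> play_rows([
  [[0, 0, 0.002], [0, 0, 0]],
  [[0, 0, 0.004], [0, 0, 0]],
  [[0, 0, 0.006], [0, 0, 0]],
  [[0, 0, 0.006], [0, 0, 0]],
])

```text
time: 9.42
tool_pos: [0.4959, 0.2427, 0.0634]
tcp_rot: [2.221, 2.222, 0.001]
wrist_force: [5.2, -1.3, -2.4]
width: 0.161
grip_force: 79.1
```

>>> play_rows([
  [[0, 0, 0.002], [0, 0, 0]],
  [[0, 0, 0.004], [0, 0, 0]],
  [[0, 0, 0.006], [0, 0, 0]],
  [[0, 0, 0.006], [0, 0, 0]],
])

```text
time: 9.75
tool_pos: [0.4951, 0.2422, 0.0616]
tcp_rot: [-2.221, -2.222, 0.002]
wrist_force: [-1.1, -0.6, 0.6]
width: 0.163
grip_force: 79.1
```

>>> play_rows([
  [[0, 0, 0.003], [0, 0, 0]],
  [[0, 0, 0.006], [0, 0, 0]],
  [[0, 0, 0.006], [0, 0, 0]],
  [[0, 0, 0.006], [0, 0, 0]],
])

```text
time: 10.08
tool_pos: [0.4952, 0.2423, 0.061]
tcp_rot: [-2.221, -2.222, 0.002]
wrist_force: [-3.6, -2.2, 6.1]
width: 0.164
grip_force: 79.4
```

>>> play_rows([
  [[0, 0, 0.002], [0, 0, 0]],
  [[0, 0, 0.004], [0, 0, 0]],
  [[0, 0, 0.004], [0, 0, 0]],
  [[0, 0, 0.004], [0, 0, 0]],
])

```text
time: 10.42
tool_pos: [0.4953, 0.2423, 0.0605]
tcp_rot: [-2.221, -2.222, 0.002]
wrist_force: [-3.7, -2.8, 9.1]
width: 0.16
grip_force: 79.8
```

>>> play_rows([
  [[0, 0, 0.003], [0, 0, 0]],
  [[0, 0, 0.006], [0, 0, 0]],
  [[0, 0, 0.006], [0, 0, 0]],
  [[0, 0, 0.006], [0, 0, 0]],
])

```text
time: 10.75
tool_pos: [0.4953, 0.2424, 0.0598]
tcp_rot: [-2.221, -2.222, 0.002]
wrist_force: [-5.4, -3.8, 13.1]
width: 0.163
grip_force: 80.7
```

>>> play_rows([
  [[0, 0, -0.006], [0, 0, 0]],
  [[0, 0, -0.01], [0, 0, 0]],
  [[0, 0, -0.016], [0, 0, 0]],
  [[0, 0, -0.016], [0, 0, 0]],
  [[0, 0, -0.016], [0, 0, 0]],
])

```text
time: 11.17
tool_pos: [0.4957, 0.2429, 0.0618]
tcp_rot: [-2.221, -2.222, -0.001]
wrist_force: [0.5, 0.7, -0.3]
width: 0.161
grip_force: 79.6
```

>>> play_rows([
  [[0, 0, -0.001], [0, 0, 0]],
  [[0, 0, -0.002], [0, 0, 0]],
  [[0, 0, -0.003], [0, 0, 0]],
  [[0, 0, -0.004], [0, 0, 0]],
  [[0, 0, -0.005], [0, 0, 0]],
  [[0, 0, -0.006], [0, 0, 0]],
  [[0, 0, -0.007], [0, 0, 0]],
  [[0, 0, -0.008], [0, 0, 0]],
  [[0, 0, -0.009], [0, 0, 0]],
  [[0, 0, -0.01], [0, 0, 0]],
])

```text
time: 12.0
tool_pos: [0.4952, 0.2425, 0.0638]
tcp_rot: [-2.221, -2.221, 0.001]
wrist_force: [1.5, 1.4, -8.5]
width: 0.16
grip_force: 78.3
```

>>> play_rows([
  [[0, 0, -0.001], [0, 0, 0]],
  [[0, 0, -0.002], [0, 0, 0]],
  [[0, 0, -0.003], [0, 0, 0]],
  [[0, 0, -0.004], [0, 0, 0]],
])

```text
time: 12.33
tool_pos: [0.4951, 0.2424, 0.0646]
tcp_rot: [-2.221, -2.221, 0.002]
wrist_force: [2.9, 2.3, -16.0]
width: 0.165
grip_force: 78.0
```

>>> play_rows([
  [[0, 0, 0], [0, 0, 0]],
  [[0, 0, 0], [0, 0, 0]],
])

```text
time: 12.5
tool_pos: [0.4951, 0.2424, 0.0648]
tcp_rot: [-2.221, -2.221, 0.002]
wrist_force: [2.9, 1.6, -16.0]
width: 0.164
grip_force: 78.0
```

>>> play_rows([
  [[0, 0, 0], [0, 0, 0]],
  [[0, 0, 0], [0, 0, 0]],
])

```text
time: 12.67
tool_pos: [0.495, 0.2424, 0.0649]
tcp_rot: [-2.221, -2.221, 0.002]
wrist_force: [2.3, 0.5, -16.0]
width: 0.166
grip_force: 78.0
```

>>> play_rows([
  [[0, 0, 0], [0, 0, 0]],
  [[0, 0, 0], [0, 0, 0]],
  [[0, 0, 0], [0, 0, 0]],
  [[0, 0, 0], [0, 0, 0]],
  [[0, 0, 0], [0, 0, 0]],
  [[0, 0, 0], [0, 0, 0]],
  [[0, 0, 0], [0, 0, 0]],
  [[0, 0, 0], [0, 0, 0]],
  [[0, 0, 0], [0, 0, 0]],
])

```text
time: 13.42
tool_pos: [0.4951, 0.2425, 0.0652]
tcp_rot: [-2.221, -2.221, 0.002]
wrist_force: [1.2, -0.3, -19.0]
width: 0.164
grip_force: 78.0
```

>>> play_rows([
  [[0, 0, 0.001], [0, 0, 0]],
  [[0, 0, 0.002], [0, 0, 0]],
  [[0, 0, 0.003], [0, 0, 0]],
  [[0, 0, 0.004], [0, 0, 0]],
  [[0, 0, 0.005], [0, 0, 0]],
  [[0, 0, 0.006], [0, 0, 0]],
  [[0, 0, 0.007], [0, 0, 0]],
  [[0, 0, 0.008], [0, 0, 0]],
  [[0, 0, 0.009], [0, 0, 0]],
  [[0, 0, 0.01], [0, 0, 0]],
  [[0, 0, 0.011], [0, 0, 0]],
  [[0, 0, 0.012], [0, 0, 0]],
  [[0, 0, 0.013], [0, 0, 0]],
  [[0, 0, 0.014], [0, 0, 0]],
  [[0, 0, 0.015], [0, 0, 0]],
  [[0, 0, 0.016], [0, 0, 0]],
  [[0, 0, 0.017], [0, 0, 0]],
  [[0, 0, 0.018], [0, 0, 0]],
  [[0, 0, 0.018], [0, 0, 0]],
])

```text
time: 15.0
tool_pos: [0.4964, 0.2432, 0.0618]
tcp_rot: [2.221, 2.221, 0.003]
wrist_force: [-1.0, 1.9, 0.1]
width: 0.161
grip_force: 79.7
```

>>> play_rows([
  [[0, 0, 0.002], [0, 0, 0]],
  [[0, 0, 0.004], [0, 0, 0]],
  [[0, 0, 0.004], [0, 0, 0]],
  [[0, 0, 0.004], [0, 0, 0]],
])

```text
time: 15.33
tool_pos: [0.4964, 0.2432, 0.061]
tcp_rot: [2.221, 2.221, 0.003]
wrist_force: [-1.5, 1.1, 4.5]
width: 0.16
grip_force: 80.3
```

>>> play_rows([
  [[0, 0, 0.002], [0, 0, 0]],
  [[0, 0, 0.002], [0, 0, 0]],
  [[0, 0, 0.002], [0, 0, 0]],
])

```text
time: 15.58
tool_pos: [0.4965, 0.2432, 0.0608]
tcp_rot: [2.221, 2.221, 0.003]
wrist_force: [-2.8, 0.8, 6.1]
width: 0.162
grip_force: 80.6
```

>>> play_rows([
  [[0, 0, -0.003], [0, 0, 0]],
  [[0, 0, -0.004], [0, 0, 0]],
  [[0, 0, -0.004], [0, 0, 0]],
], newtons=25)

```text
time: 15.83
tool_pos: [0.4964, 0.2432, 0.0612]
tcp_rot: [2.221, 2.221, 0.003]
wrist_force: [-1.2, 1.9, 3.9]
width: 0.161
grip_force: 80.6
```

>>> play_rows([
  [[0, 0, 0], [0, 0, 0]],
  [[0, 0, 0], [0, 0, 0]],
  [[0, 0, 0], [0, 0, 0]],
  [[0, 0, 0], [0, 0, 0]],
  [[0, 0, 0], [0, 0, 0]],
  [[0, 0, 0], [0, 0, 0]],
  [[0, 0, 0], [0, 0, 0]],
  [[0, 0, 0], [0, 0, 0]],
], claw=0.6)

```text
time: 16.5
tool_pos: [0.4956, 0.2427, 0.0605]
tcp_rot: [2.221, 2.222, -0.0]
wrist_force: [-0.5, 0.3, -0.1]
width: 0.802
grip_force: 0.0
```

>>> play_rows([
  [[0, 0, -0.04], [0, 0, 0]],
  [[0, 0, -0.1], [0, 0, 0]],
  [[0, 0, -0.2], [0, 0, 0]],
  [[0, 0, -0.32], [0, 0, 0]],
  [[0, 0, -0.45], [0, 0, 0]],
  [[-0.1, 0, -0.5], [0, 0, 0]],
  [[-0.2, 0, -0.5], [0, 0, 0]],
  [[-0.2, 0, -0.5], [0, 0, 0]],
  [[-0.2, 0, -0.5], [0, 0, 0]],
])

```text
time: 17.25
tool_pos: [0.4958, 0.1921, 0.1867]
tcp_rot: [2.223, 2.219, 0.002]
wrist_force: [0.6, -0.4, -0.1]
width: 0.8
grip_force: 0.0
```

Run:
```python
from h import *
np.set_printoptions(precision=4,suppress=True)
s=bot.read_state();print(s['time'],s['tool_pos'],s['wrist_force'])
c=snap('wrist');c2=snap('scene')
for z in (.056,.06,.096): print(z,proj(c,(.4975,.2433,z)))
a=cv2.resize(c['image'][100:350,220:420],None,fx=2,fy=2,interpolation=cv2.INTER_CUBIC)
b=cv2.resize(c2['image'][190:290,320:400],None,fx=5,fy=5,interpolation=cv2.INTER_CUBIC)
cv2.imwrite('pics/w6.png',np.hstack([a,b])[:,:,::-1])
```

```text
17.25 [0.4958 0.1921 0.1867] [ 0.6472 -0.401  -0.0976]
0.056 [318.711  139.4604]
0.06 [318.72  139.866]
0.096 [318.8145 144.1206]
```

View pics/w6.png

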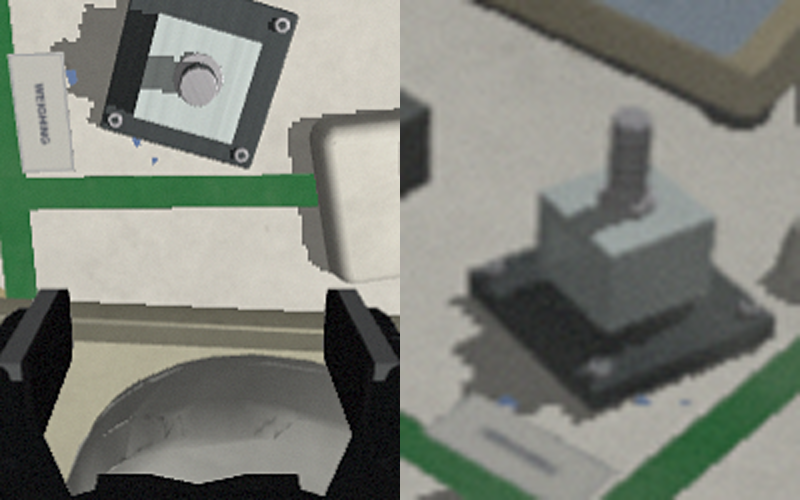

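The stub stands upright in the larger block with its flange on the top face, and the gripper is clear of it. I'm handing the job in.

```bash
python3 -c "
from workcell import bot
print(bot.finish_job())"
```

```text
the job is handed in; nothing more can be done
None
```

The stub is snapped in and fully seated in the larger stand's block; the proof pull was held for about 1.1 s, reading 16 N and creeping to 19 N by the end (above the 15 N target, under the 20 N limit), then eased off and released, and the job was handed in at about 17 s.

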